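Turn the silver beaker up under the stand magnifier

TASK

The polished silver beaker was left mouth-down on the bench and its inside seam has to be inspected. Turn it mouth-up (the cork-lined V-rest is there to lay it over in halfway and change your hold), set it down gently, not dropped, on the middle of the magnifier's round rubber stage, then swing the lens round and tilt it down until it is level and centred over the beaker's mouth. Leave the jar, felt block, dish and pliers where they are.

Things in the scene. Friction and masses are not known exactly. Their poses are not given: they have to be found in the camera images.
- beaker: straight-sided round silver beaker, 52 mm outside diameter, 60 mm high, wall 2.5 mm, about 0.14 kg, standing mouth-down at the start. Origin in the centre of the mouth plane, its z axis points along the beaker's axis from mouth to foot (up at the start, down when the beaker is mouth-up)
- beaker_mouth (a point): centre of the beaker's mouth (rim plane)
- beaker_foot (a point): centre of the outside of the beaker's foot, 60 mm from the mouth along the axis
- v_rest: small fixed beech block with a cork-lined 90-degree V-groove on top, 46 mm wide (x), 74 mm long (y, the groove's direction), 34 mm high. Origin at the centre of its underside. The beaker lying in the groove has its axis 37 mm above the groove's bottom line, 51 mm above the bench
- v_groove (a point): middle of the bottom line of the V-groove, 14 mm above the bench
- magnifier: fixed stand magnifier: green base plate 165 mm (x) x 115 mm (y) x 12 mm, origin at the centre of its underside; black rubber stage at x = -35 mm, upright steel post of 12 mm diameter at x = +65 mm, the arm's hub on it up to 187 mm above the bench
- stage (a point): centre of the top of the round rubber stage (64 mm diameter, top 16 mm above the bench), 100 mm from the post's axis
- lens_arm (a joint): swivel of the arm about the upright post, rad: 0 = the lens is over the stage; positive = swung anticlockwise seen from above, to the robot's right; range -1.5 to 1.5; stiff enough to stay where it is left
- lens_head (a joint): tilt of the lens head about the level hinge at the arm's end, rad: 0 = lens level, positive = its grip end raised; range -0.5 to 1.2; stiff enough to stay where it is left
- lens_hinge (a point): centre of the tilt hinge at the arm's end, 55 mm from the post's axis, 168 mm above the bench; its x axis points back to the post, its y axis is the hinge
- lens_centre (a point): centre of the lens (black ring of 80 mm outside diameter, 8 mm thick), 45 mm from the tilt hinge; its z axis is the lens's axis, up when level, its x axis points to the hinge
- lens_grip (a point): middle of the black round grip of the lens head, 10 mm thick, 36 mm long, that points straight away from the hinge; this point is 111 mm from the tilt hinge and 166 mm from the post's axis when level
- flux_jar: bystander: small flux jar, 47 mm diameter, 35 mm high, origin at its underside
- felt_block: bystander: round brown felt block, 74 mm wide, 44 mm high, origin at its underside
- borax_dish: bystander: white borax dish, 57 mm diameter, 14 mm high, origin at its underside
- flat_pliers: bystander: red-handled flat pliers lying flat, 134 x 64 x 10 mm, origin at its underside
Mind the look-alikes: they are no part of the job. What is shaped like the beaker but orange is not meant.

How it is judged (in metres and radians):
At the end, for the whole second after the job is handed in: the beaker stands at rest mouth-up (within 3.5 degrees of upright) on the rubber stage with its foot within 10 mm of the stage's middle, and the lens is level within 7 degrees with its centre within 15 mm, seen from above, of the centre of the beaker's mouth; the hand is off everything (angle between beaker's own z axis and vertical above 3.08 rad and horizontal distance between beaker_foot and stage below 0.01 m and z of beaker_foot in the frame of stage between -0.003 and 0.003 m and angle between lens_centre's own z axis and vertical below 0.12 rad and horizontal distance between lens_centre and beaker_mouth below 0.015 m and linear speed of beaker below 0.01 m/s); the robot touches nothing.
It fails at once if the flux jar, felt block, borax dish or flat pliers is shifted more than 30 mm (distance of any of flux_jar, felt_block, borax_dish, flat_pliers from where it was at the start of the episode above 0.03 m).
It fails at once if the beaker is dropped or banged onto the stage (still faster than 0.35 m/s in the last 40 mm above it, or pressed on it with more than 40 N) (contact force between beaker and magnifier above 40 N or (linear speed of beaker above 0.35 m/s and horizontal distance between beaker_foot and stage below 0.03 m and z of beaker_foot in the frame of stage below 0.04 m)).
It also fails if it takes over 69 s, if anything falls off the work surface, if the arm or the gripper's body presses on something with over 40 N, if the wrist force passes 120 N, or if a joint passes its speed limit or range.

ROBOT

A 6-joint arm with a two-finger parallel gripper is mounted at the origin on a cart in front of the work surface, level with it; the furniture and walls round the work are solid. World frame = base frame: x ahead of the robot, y to its left, z up, the work surface at z = 0. Lengths are in m, angles in degrees, forces in N, time in s.
With the tool pointing down it reaches from about 0.325 to 0.9 m from the base axis. Payload 6.1 kg.
Tool frame: the origin (TCP) lies between the finger pads; the fingertips stand 22 mm ahead of it and the grasp point (between the pads) lies 3 mm ahead of it; z points along the fingers, y is the line along which they close (so a half turn about z gives the same grasp; the last joint's range is limited). The gripper opens to 87 mm and grips with 3 to 60 N. Pads are 19 mm wide; open, the fingers measure 117 mm over their backs; the gripper's body (75 mm by 190 mm) begins 51 mm behind the grasp point.
Start: joints at [-71.511, 12.628, 87.462, -0, 79.91, -7.225], TCP at [0.271, -0.563, 0.245] pointing down, gripper open.
Joint ranges: [-170.65, 170.65], [-52.31, 119.04], [5.05, 147.46], [-71.25, 251.25], [11.57, 151.72], [-153.62, 153.62]. Speed limits (degrees/s): [147.25, 147.25, 172.46, 180, 180, 180].

INTERFACE

Orientations are given as a 3x3 rotation matrix whose columns are the frame's x, y, z axes.
In Python, from workcell import ctrl gives the robot as it stands.
- The arm moves only by the shell command python3 -m pendant 'ROWS'. ROWS is JSON, a list of rows, each a list of 3 entries, a list of its own where there are three numbers: the shift along the tool's x, y, z in m, then the turn about the tool's z in rad, then the finger opening in m, from 0 to 0.087. A call has 1 to 12 rows; each row shifts and turns the commanded pose from where the row before left it, along the tool's axes as they then stand; what a row does not reach is not made up. A row lasts 1/12 s, in which the tool goes at most 41.7 mm and 7.16 degrees, less where a joint would pass 70% of its speed; a pose out of reach is approached as far as the arm can. A call with a gripper value outside its range is refused whole. The fingers move at their own pace and stop on an object; the grip force is fixed at half the most. Time passes only in rows, so rows that do not move let the fingers close. It gives the time, the measured TCP pose, the force, the opening and the grip force at its end, in the units of the state.
- ctrl.read_state(): the state, without advancing time (a new reading comes with each control period).
- ctrl.grab_frame(name): name is "side" or "top" or "wrist"; returns a dict with "color" (480x640x3 uint8, blue, green, red), "z_map" (480x640 float32, m along the optical axis (not along the pixel's ray), 0 where there is no reading), "mtx" (3x3 intrinsics, pixels), "eye" and "orientation" of the camera in the world; the wrist camera has in their place "hand_eye" (4x4, takes a point from camera to tool coordinates, whose origin is the TCP and whose axes are the flange's). Camera axes: x right, y down, z forward; pixel columns grow to the right and rows downward; lengths in m; the calibration is good to about 2 mm. A picture is of the moment at which its call begins: read the wrist's pose just before it.
- ctrl.hand_in(): hands the job in; it is judged then, once.
Trained networks look in the newest picture that a camera, given by its name, has taken for a name from the list of things; names that differ only in an ending like _2 or _b are one class to them, and where a whole thing is asked for, a point or a joint stands for the part that bears it (a point fixed in the world has none). Each returns a list of dicts, best first, with "p" (0 to 1); they miss things now and then, are a little off and sometimes report something else, mostly with a low value. They report only what shows in the picture. A call takes as long as a camera call. They do not tell look-alikes from the thing itself.
- ctrl.masks_of(camera, thing): "pixels" (480x640 bool, what is visible of it) and "box" ([centre column, centre row, width, height] in pixels, round what is visible of it).
The state is a dict: "time": time; "joints": joint angles; "qd": joint speeds; "tau": joint torques, N m; "position": TCP position; "eef_rot": TCP orientation; "force": force on the tool from outside, world axes, zero at the start; "wrist_torque": the same for the moment, N m; "width": finger opening in m; "grip_force": force on a finger pad.
Only numpy, scipy, OpenCV 4.12 (cv2) and the standard library are available. Lean on these libraries where they do the work, as an engineer would, in place of code of your own. Each camera call takes 0.05 s, during which the arm holds its last target. There are 200 camera calls.

## Working session

There is one attempt and no reset: what is moved stays moved. The work goes in short steps, Python scripts to look and compute and a shell command to move; the robot and the scene stay as the last step left them, time stands still between calls to the robot, and variables do not carry over. Pictures are saved under pics/ and viewed, at most 13 in all, crops included, and the job is handed in when it is done.

```bash
mkdir -p pics
cat > h.py <<'E'
from workcell import ctrl
import numpy as np, cv2
def cloud(f):
    z=f["z_map"]; K=np.array(f["mtx"]); v,u=np.mgrid[:480,:640]
    P=np.dstack([(u-K[0,2])*z/K[0,0],(v-K[1,2])*z/K[1,1],z])
    if "eye" in f: R=np.array(f["orientation"]);t=np.array(f["eye"])
    else:
        s=ctrl.read_state();H=np.array(f["hand_eye"]);Rt=np.array(s["eef_rot"])
        R=Rt@H[:3,:3];t=Rt@H[:3,3]+np.array(s["position"])
    W=P@R.T+t; W[z<=0]=np.nan
    return W
E
python3 - <<'E'
from h import *
s=ctrl.read_state(); print(s["time"],np.round(s["eef_rot"],3).tolist(),s["position"],s["width"])
for c in["top","side"]:
    f=ctrl.grab_frame(c); cv2.imwrite(f"pics/{c}0.png",f["color"]); W=cloud(f); print(c,np.round(f["eye"],3))
    for t in["beaker","v_rest","magnifier","stage","lens_centre","lens_grip","flux_jar","felt_block","borax_dish","flat_pliers"]:
        try:
            for m in ctrl.masks_of(c,t)[:3]:
                Q=W[m["pixels"]];Q=Q[~np.isnan(Q[:,0])]
                if len(Q)==0: continue
                top=Q[Q[:,2]>np.percentile(Q[:,2],95)-.006]
                print(t,round(m["p"],2),np.round(m["box"]),"p5",np.round(np.percentile(Q,3,0),3),"p95",np.round(np.percentile(Q,97,0),3),"top",np.round(np.median(top,0),3))
        except Exception as e: print(t,e)
E
```

```text
0.0 [[0.901, 0.434, -0.001], [0.434, -0.901, 0.002], [0.0, -0.002, -1.0]] [ 0.27099108 -0.56254149  0.24342659] 0.08740241665023932
top [0.421 0.09  0.977]
beaker 0.88 [224. 286.  28.  30.] p5 [0.436 0.248 0.003] p95 [0.483 0.296 0.063] top [0.461 0.273 0.06 ]
beaker 0.6 [352. 241.  29.  26.] p5 [ 0.527 -0.012  0.004] p95 [0.573 0.035 0.063] top [0.552 0.012 0.06 ]
beaker 0.4 [294. 268.  35.  21.] p5 [0.472 0.093 0.013] p95 [0.514 0.159 0.035] top [0.48  0.125 0.032]
v_rest 0.65 [298. 270.  40.  26.] p5 [0.47  0.091 0.012] p95 [0.516 0.161 0.035] top [0.483 0.125 0.032]
magnifier 0.96 [472. 232. 153. 108.] p5 [ 0.476 -0.265  0.008] p95 [ 0.631 -0.111  0.226] top [ 0.595 -0.261  0.223]
magnifier 0.17 [369. 190.  30.  32.] p5 [ 0.637 -0.061  0.001] p95 [ 0.699 -0.002  0.042] top [ 0.669 -0.032  0.04 ]
stage 0.71 [224. 285.  27.  26.] p5 [0.437 0.248 0.006] p95 [0.483 0.294 0.063] top [0.461 0.273 0.06 ]
stage 0.65 [472. 236. 150. 107.] p5 [ 0.476 -0.273  0.001] p95 [ 0.633 -0.11   0.226] top [ 0.595 -0.261  0.223]
lens_centre 0.78 [509. 200.  73.  45.] p5 [ 0.566 -0.284  0.177] p95 [ 0
[... 1620 characters left out ...]
0.241] top [ 0.595 -0.277  0.239]
lens_grip 0.67 [368. 137.  32.  46.] p5 [ 0.566 -0.285  0.177] p95 [ 0.636 -0.21   0.245] top [ 0.594 -0.282  0.244]
flux_jar 0.95 [281. 266.  23.  18.] p5 [0.625 0.064 0.002] p95 [0.667 0.107 0.034] top [0.646 0.088 0.031]
felt_block 0.76 [300. 239.  31.  26.] p5 [ 0.638 -0.053  0.003] p95 [0.696 0.002 0.042] top [ 0.669 -0.028  0.039]
borax_dish 0.87 [183. 351.  34.  27.] p5 [0.634 0.35  0.002] p95 [0.683 0.4   0.014] top [0.668 0.368 0.011]
borax_dish 0.73 [236. 318.  68.  39.] p5 [0.613 0.187 0.   ] p95 [0.671 0.306 0.01 ] top [0.627 0.257 0.008]
flat_pliers 0.93 [235. 316.  70.  35.] p5 [0.613 0.187 0.001] p95 [0.672 0.303 0.01 ] top [0.627 0.257 0.008]
```

Run:
```python
import cv2,numpy as np
a=cv2.imread("pics/top0.png")[130:350,150:570]; cv2.imwrite("pics/c1.png",cv2.resize(a,(800,419),interpolation=3))
```

```text
(no output)
```

View pics/c1.png

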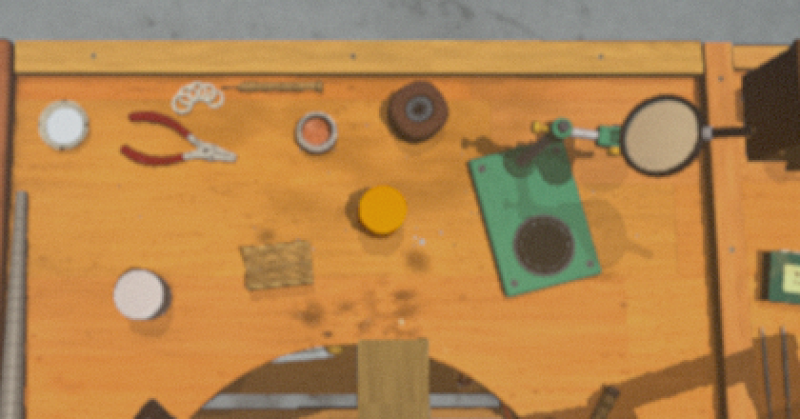

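Run:
```python
from h import *
f=ctrl.grab_frame("top");W=cloud(f);C=f["color"].astype(int)
m=max(ctrl.masks_of("top","beaker"),key=lambda d:-abs(d["box"][0]-224))
Q=W[m["pixels"]];Q=Q[Q[:,2]>.055];print("beaker",len(Q),((Q.max(0)+Q.min(0))/2).round(4),Q.mean(0).round(4))
f2=ctrl.grab_frame("side");W2=cloud(f2)
for w in (W,W2):
  # v rest
  s=(w[...,0]>.44)&(w[...,0]<.545)&(w[...,1]>.07)&(w[...,1]<.185)&(w[...,2]>.010)&(w[...,2]<.045)
  Q=w[s][:,:2].astype(np.float32);print("vrest",len(Q),cv2.minAreaRect(Q), "top",np.nanpercentile(w[s][:,2],95))
  # magnifier plate
  s=(w[...,0]>.44)&(w[...,0]<.66)&(w[...,1]>-.31)&(w[...,1]<-.08)&(w[...,2]>.007)&(w[...,2]<.02)
  Q=w[s][:,:2].astype(np.float32);print("plate",len(Q),cv2.minAreaRect(Q))
  s=(w[...,0]>.46)&(w[...,0]<.58)&(w[...,1]>-.25)&(w[...,1]<-.08)&(w[...,2]>.005)&(w[...,2]<.025)
  dark=s&((f if w is W else f2)["color"].max(2)<75)
  n,l,st,ce=cv2.connectedComponentsWithStats(dark.astype(np.uint8))
  k=1+st[1:,4].argmax();Q=w[l==k];print("stage",len(Q),st[k],((np.percentile(Q,1,0)+np.percentile(Q,99,0))/2).round(4),Q.mean(0).round(4),cv2.minEnclosingCircle(Q[:,:2].astype(np.float32)))
  s=(w[...,0]>.5)&(w[...,0]<.7)&(w[...,1]>-.45)&(w[...,1]<-.1)&(w[...,2]>.03)
  Q=w[s]
  for a,b in((.03,.14),(.155,.167),(.167,.175),(.175,.182),(.182,.195),(.195,.22),(.22,.24),(.24,.26),(.26,.3)):
    q=Q[(Q[:,2]>a)&(Q[:,2]<b)]
    if len(q):print(a,len(q),np.percentile(q,2,0).round(3),np.percentile(q,98,0).round(3),np.median(q,0).round(3))
A=f["color"][265:305,203:243];B=f2["color"][320:372,280:340]
D=f2["color"][95:270,320:430];E=f["color"][165:300,380:560]
im=np.zeros((520,800,3),np.uint8)
def put(i,x,y,w,h): im[y:y+h,x:x+w]=cv2.resize(i,(w,h),interpolation=3)
put(A,0,0,250,250);put(B,0,260,290,250);put(D,300,0,250,400);put(E,560,0,240,180)
o=f2["color"][235:290,315:365];put(o,560,190,200,220)
cv2.imwrite("pics/c2.png",im)
```

```text
beaker 525 [0.4597 0.2731 0.0597] [0.4604 0.2732 0.0597]
vrest 779 ((0.4936777949333191, 0.12567296624183655), (0.04644106328487396, 0.07390185445547104), 5.913166046142578) top 0.0344340339762659
plate 3641 ((0.5515280365943909, -0.16709750890731812), (0.1659565269947052, 0.11601217091083527), 13.988144874572754)
stage 71 [429 248  18  12  71] [ 0.5269 -0.1801  0.016 ] [ 0.5282 -0.1815  0.0161] ((0.5268228650093079, -0.18066340684890747), 0.018909890204668045)
0.03 2120 [ 0.593 -0.448  0.032] [ 0.698 -0.147  0.132] [ 0.646 -0.422  0.105]
0.155 32 [ 0.59  -0.203  0.157] [ 0.617 -0.136  0.167] [ 0.605 -0.15   0.163]
0.167 270 [ 0.59  -0.21   0.167] [ 0.62  -0.126  0.175] [ 0.609 -0.19   0.172]
0.175 237 [ 0.584 -0.22   0.175] [ 0.624 -0.142  0.182] [ 0.608 -0.21   0.179]
0.182 421 [ 0.569 -0.236  0.182] [ 0.637 -0.148  0.195] [ 0.608 -0.224  0.189]
0.195 868 [ 0.564 -0.26   0.196] [ 0.638 -0.228  0.219] [ 0.599 -0.244  0.207]
0.22 225 [ 0.573 -0.277  0.22 ] [ 0.624 -0.253  0.239] [ 0.596 -0.262  0.226]
0.24 91 [ 0.589 -0.297  0.24 ] [ 0.599 -0.277  0.256] [ 0.594 -0.286  0.249]
vrest 
[... 333 characters left out ...]
0.0157] ((0.5159275531768799, -0.17002226412296295), 0.03132402524352074)
0.03 1173 [ 0.594 -0.447  0.032] [ 0.694 -0.143  0.131] [ 0.624 -0.421  0.077]
0.155 69 [ 0.59  -0.202  0.156] [ 0.623 -0.125  0.167] [ 0.607 -0.145  0.164]
0.167 139 [ 0.59  -0.211  0.167] [ 0.621 -0.124  0.175] [ 0.607 -0.184  0.172]
0.175 122 [ 0.58  -0.222  0.175] [ 0.627 -0.141  0.182] [ 0.608 -0.21   0.179]
0.182 224 [ 0.567 -0.235  0.182] [ 0.638 -0.146  0.195] [ 0.606 -0.223  0.188]
0.195 406 [ 0.564 -0.26   0.196] [ 0.638 -0.227  0.219] [ 0.6   -0.243  0.207]
0.22 98 [ 0.576 -0.282  0.22 ] [ 0.623 -0.252  0.239] [ 0.596 -0.262  0.226]
0.24 40 [ 0.588 -0.295  0.241] [ 0.6   -0.274  0.255] [ 0.594 -0.286  0.247]
```

View pics/c2.png

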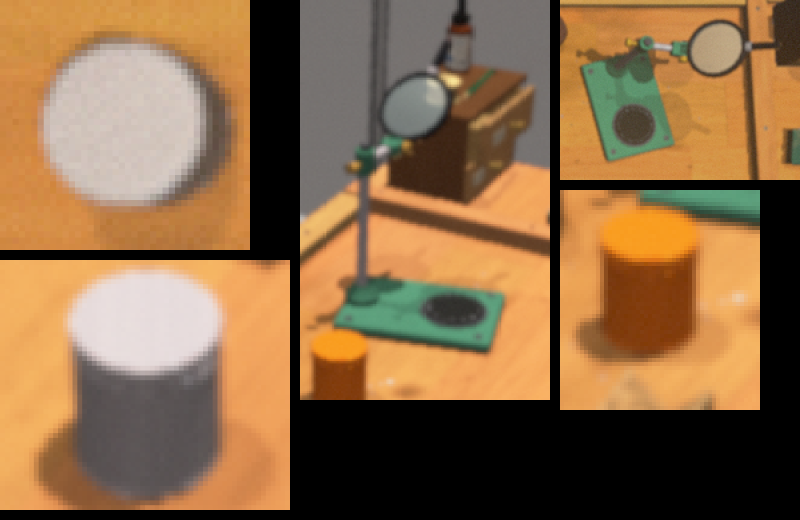

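The silver cup is at top (224,285) / side (310,346) and the orange one at top (352,240) / side (338,259). The silver one fits "polished silver beaker", so the beaker is at (0.460, 0.273). The stage is at about (0.518, -0.175) and the V-rest at (0.494, 0.126), yaw about 5.9°. The lens is swung about +1.16 rad and tilted about 0.74 rad.

The hand only turns about vertical. I'll grip the beaker and roll it between the pads by pressing it over the V-rest's edge.

```bash
cat >> h.py <<'E'
def togo(p,yaw):
    s=ctrl.read_state();R=np.array(s["eef_rot"]);d=R.T@(np.array(p)-s["position"])
    cur=np.degrees(np.arctan2(R[1,0],R[0,0]));print("t",round(s["time"],2),"pos",np.round(s["position"],4),"yaw",round(cur,2),"w",round(s["width"],4),"F",np.round(s["force"],1),"turn rad",round(np.radians((cur-yaw+180)%360-180),3),"shift now-axes",d.round(4))
    a=np.radians(yaw);R2=np.array([[np.cos(a),np.sin(a),0],[np.sin(a),-np.cos(a),0],[0,0,-1]]);print(" shift after turn",(R2.T@(np.array(p)-s["position"])).round(4))
E
python3 -m pendant '[[[0,0,0],0.115,0.087],[[0,0,0],0.115,0.087],[[0,0,0],0.115,0.087],[[0.0125,-0.0369,0],0,0.087],[[0.0125,-0.0369,0],0,0.087],[[0.0125,-0.0369,0],0,0.087],[[0.0125,-0.0369,0],0,0.087],[[0.0125,-0.0369,0],0,0.087],[[0.0125,-0.0369,0],0,0.087],[[0.0125,-0.0369,0],0,0.087],[[0.0125,-0.0369,0],0,0.087],[[0.0125,-0.0369,0],0,0.087]]'
python3 -m pendant '[[[0.0125,-0.0369,0],0,0.087],[[0.0125,-0.0369,0],0,0.087],[[0.0125,-0.0369,0],0,0.087],[[0.0125,-0.0369,0],0,0.087],[[0.0125,-0.0369,0],0,0.087],[[0.0125,-0.0369,0],0,0.087],[[0.0125,-0.0369,0],0,0.087],[[0.0125,-0.0369,0],0,0.087],[[0.0125,-0.0369,0],0,0.087],[[0.0125,-0.0369,0],0,0.087],[[0.0125,-0.0369,0],0,0.087],[[0.0125,-0.0369,0],0,0.087]]'
python3 -c "
from h import *
togo([.460,.273,.040],5.9)"
```

```text
time: 2.25
position: [0.3487, -0.2194, 0.2447]
eef_rot: [[0.995, 0.103, 0.001], [0.103, -0.995, -0.0], [0.001, 0.001, -1.0]]
force: [0.8, 0.1, 0.6]
width: 0.087
grip_force: 0.0
time: 3.25
position: [0.452, 0.2371, 0.2448]
eef_rot: [[0.995, 0.104, 0.001], [0.104, -0.995, 0.0], [0.001, -0.0, -1.0]]
force: [0.5, 0.0, -0.5]
width: 0.0867
grip_force: 0.0
t 3.25 pos [0.452  0.2371 0.2448] yaw 5.98 w 0.0867 F [ 0.5  0.  -0.5] turn rad 0.001 shift now-axes [ 0.0115 -0.0349  0.2048]
 shift after turn [ 0.0117 -0.0349  0.2048]
```

```bash
python3 -m pendant '[[[0.0117,-0.0349,0],0,0.087],[[0,0,0.04],0,0.087],[[0,0,0.04],0,0.087],[[0,0,0.04],0,0.087],[[0,0,0.04],0,0.087],[[0,0,0.03],0,0.087],[[0,0,0.0148],0,0.087],[[0,0,0],0,0.087],[[0,0,0],0,0.04],[[0,0,0],0,0.04],[[0,0,0],0,0.04],[[0,0,0],0,0.04]]'
python3 -m pendant '[[[0,0,0],0,0.04],[[0,0,0],0,0.04],[[0,0,0],0,0.04],[[0,0,0],0,0.04]]'
python3 -c "
from h import *
import math
a=math.radians(5.9);X=.023+.022
togo([.494+X*math.cos(a),.126+X*math.sin(a),.079],5.9)"
```

```text
time: 4.25
position: [0.4615, 0.2714, 0.0418]
eef_rot: [[0.995, 0.104, 0.003], [0.104, -0.995, 0.001], [0.004, -0.001, -1.0]]
force: [0.5, 1.6, 0.1]
width: 0.0679
grip_force: 0.0
time: 4.58
position: [0.4606, 0.2711, 0.0406]
eef_rot: [[0.995, 0.104, 0.001], [0.104, -0.995, 0.001], [0.001, -0.001, -1.0]]
force: [-0.6, 1.3, 5.3]
width: 0.0513
grip_force: 30.3
t 4.58 pos [0.4606 0.2711 0.0406] yaw 5.95 w 0.0513 F [-0.6  1.3  5.3] turn rad 0.001 shift now-axes [ 0.0632  0.1478 -0.0384]
 shift after turn [ 0.0633  0.1478 -0.0384]
```

```bash
python3 -m pendant '[[[0,0,-0.03],0,0.04],[[0,0,-0.03],0,0.04],[[0.0158,0.037,0],0,0.04],[[0.0158,0.037,0],0,0.04],[[0.0158,0.037,0],0,0.04],[[0.0158,0.0368,0],0,0.04],[[0,0,0.012],0,0.04],[[0,0,0.01],0,0.04],[[0,0,0],0,0.04]]'
python3 -m pendant '[[[0,0,0.004],0,0.04],[[0.003,0,0.004],0,0.04],[[0.004,0,0.004],0,0.04],[[0.004,0,0.004],0,0.04]]'
python3 - <<'E'
from h import *
togo([.6,.126,.08],5.9)
f=ctrl.grab_frame("side");m=ctrl.masks_of("side","beaker");print([(d["p"],d["box"]) for d in m])
cv2.imwrite("pics/s1.png",cv2.resize(f["color"][210:340,270:400],(600,600),interpolation=3))
E
```

```text
time: 5.33
position: [0.5357, 0.1299, 0.0746]
eef_rot: [[0.995, 0.102, -0.006], [0.102, -0.995, -0.0], [-0.006, -0.0, -1.0]]
force: [-0.8, -0.1, -2.2]
width: 0.0508
grip_force: 30.4
time: 5.67
position: [0.5501, 0.1322, 0.064]
eef_rot: [[0.994, 0.107, 0.003], [0.107, -0.994, -0.002], [0.002, 0.002, -1.0]]
force: [0.6, -4.4, 10.0]
width: 0.0506
grip_force: 29.8
t 5.67 pos [0.5501 0.1322 0.064 ] yaw 6.13 w 0.0506 F [ 0.6 -4.4 10. ] turn rad 0.004 shift now-axes [ 0.049   0.0115 -0.0159]
 shift after turn [ 0.049   0.0113 -0.016 ]
[(0.6, [337.4, 258.7, 27.3, 40.2]), (0.56, [315.0, 280.4, 24.7, 27.1]), (0.26, [333.9, 301.2, 39.4, 36.8])]
```

View pics/s1.png

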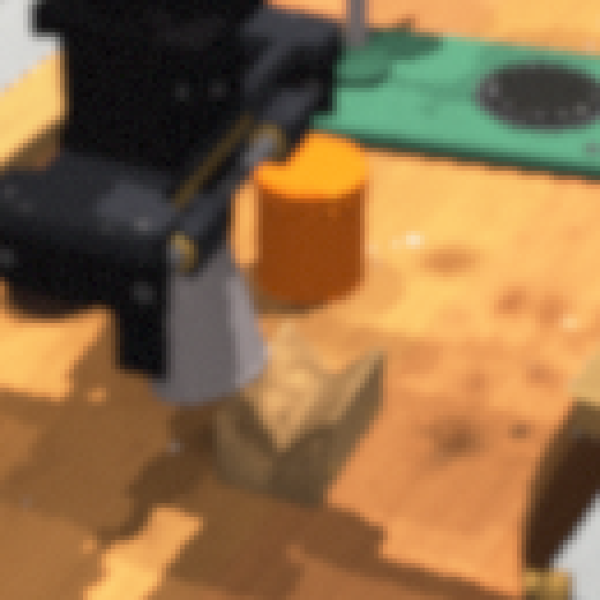

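The silver beaker is tipping in the grip with its mouth turning toward the rest (lower left of centre), tilt about 20°. I'll continue the arc, then press it down on the bench.

```bash
python3 -m pendant '[[[0.003,0,0.004],0,0.04],[[0.003,0,0.005],0,0.04],[[0.002,0,0.004],0,0.04],[[0.001,0,0.003],0,0.04],[[0.004,0,0],0,0.04],[[0.003,0,0],0,0.04]]'
python3 -m pendant '[[[0,0,0.004],0,0.04],[[0,0,0.004],0,0.04],[[0,0,0.004],0,0.04],[[0,0,0.003],0,0.04],[[0,0,0.002],0,0.04],[[0,0,0],0,0.04]]'
python3 - <<'E'
from h import *
togo([.6,.126,.029],5.9)
f=ctrl.grab_frame("side");m=ctrl.masks_of("side","beaker");print([(d["p"],d["box"]) for d in m])
cv2.imwrite("pics/s2.png",cv2.resize(f["color"][210:340,270:400],(600,600),interpolation=3))
E
```

```text
time: 6.27
position: [0.5655, 0.1347, 0.0467]
eef_rot: [[0.994, 0.106, 0.002], [0.106, -0.994, 0.0], [0.002, -0.0, -1.0]]
force: [0.4, 0.7, -0.3]
width: 0.0506
grip_force: 30.1
time: 6.77
position: [0.5746, 0.1348, 0.0365]
eef_rot: [[0.994, 0.104, 0.021], [0.104, -0.995, 0.002], [0.021, -0.0, -1.0]]
force: [8.8, 1.8, 25.0]
width: 0.0505
grip_force: 30.0
t 6.77 pos [0.5746 0.1348 0.0365] yaw 5.99 w 0.0505 F [ 8.8  1.8 25. ] turn rad 0.002 shift now-axes [0.0241 0.0114 0.008 ]
 shift after turn [0.0243 0.0114 0.0075]
[(0.84, [338.0, 257.0, 27.6, 37.4]), (0.7, [308.6, 286.8, 26.9, 30.9])]
```

View pics/s2.png

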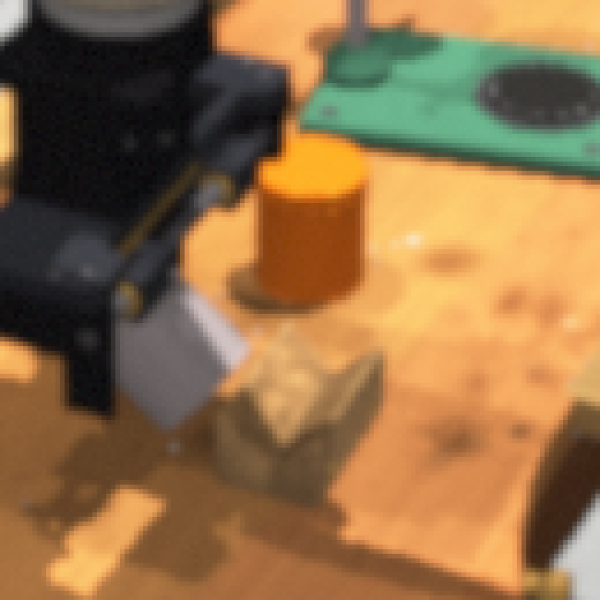

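Now the beaker is at about 45° with its low rim on the bench. Dragging away from the rest should lay it flat.

```bash
python3 -m pendant '[[[0.005,0,0.001],0,0.04],[[0.005,0,0.001],0,0.04],[[0.005,0,0.001],0,0.04],[[0.004,0,0.001],0,0.04],[[0,0,0],0,0.04]]'
python3 - <<'E'
from h import *
togo([.6,.126,.029],5.9)
f=ctrl.grab_frame("side");m=ctrl.masks_of("side","beaker");print([(d["p"],d["box"]) for d in m])
W=cloud(f)
for d in m:
    if d["box"][0]<325:
        Q=W[d["pixels"]];Q=Q[~np.isnan(Q[:,0])];print(np.percentile(Q,[3,97],0).round(3))
        # visible profile in x-z
        for z in np.arange(.0,.08,.008):
            q=Q[abs(Q[:,2]-z)<.004]; 
            if len(q)>3: print(round(z,3),np.percentile(q[:,0],[3,97]).round(3),np.median(q[:,1]).round(3))
E
```

```text
time: 7.28
position: [0.5882, 0.136, 0.0277]
eef_rot: [[0.994, 0.105, 0.009], [0.105, -0.995, 0.001], [0.009, 0.0, -1.0]]
force: [5.5, 0.7, 11.1]
width: 0.051
grip_force: 30.1
t 7.28 pos [0.5882 0.136  0.0277] yaw 6.0 w 0.051 F [ 5.5  0.7 11.1] turn rad 0.002 shift now-axes [ 0.0107  0.0112 -0.0012]
 shift after turn [ 0.0107  0.0112 -0.0013]
[(0.77, [336.4, 257.9, 25.1, 35.7]), (0.64, [304.4, 285.8, 25.7, 28.1])]
[[0.534 0.116 0.01 ]
 [0.572 0.162 0.06 ]]
0.0 [0.551 0.554] 0.136
0.008 [0.552 0.555] 0.119
0.016 [0.543 0.559] 0.157
0.024 [0.541 0.57 ] 0.159
0.032 [0.537 0.574] 0.159
0.04 [0.533 0.575] 0.156
0.048 [0.533 0.572] 0.147
0.056 [0.546 0.565] 0.139
0.064 [0.559 0.568] 0.136
```

```bash
python3 -m pendant '[[[0,0,-0.026],0,0.04],[[0,0,-0.026],0,0.04],[[-0.02,0,0],0,0.04],[[-0.02,0,0],0,0.04],[[-0.0177,0,0],0,0.04],[[0,0,0.007],0,0.04],[[0.004,0,0.004],0,0.04],[[0.004,0,0.004],0,0.04],[[0.003,0,0.004],0,0.04],[[0,0,0],0,0.04]]'
python3 - <<'E'
from h import *
togo([.6,.126,.029],5.9)
f=ctrl.grab_frame("side")
cv2.imwrite("pics/s3.png",cv2.resize(f["color"][210:340,270:400],(600,600),interpolation=3))
E
```

```text
time: 8.22
position: [0.5386, 0.1305, 0.0572]
eef_rot: [[0.995, 0.104, -0.0], [0.104, -0.995, 0.0], [0.0, -0.0, -1.0]]
force: [-0.8, 1.2, 1.7]
width: 0.0506
grip_force: 30.0
t 8.22 pos [0.5386 0.1305 0.0572] yaw 5.94 w 0.0506 F [-0.8  1.2  1.7] turn rad 0.001 shift now-axes [0.0606 0.0108 0.0282]
 shift after turn [0.0606 0.0108 0.0282]
```

View pics/s3.png

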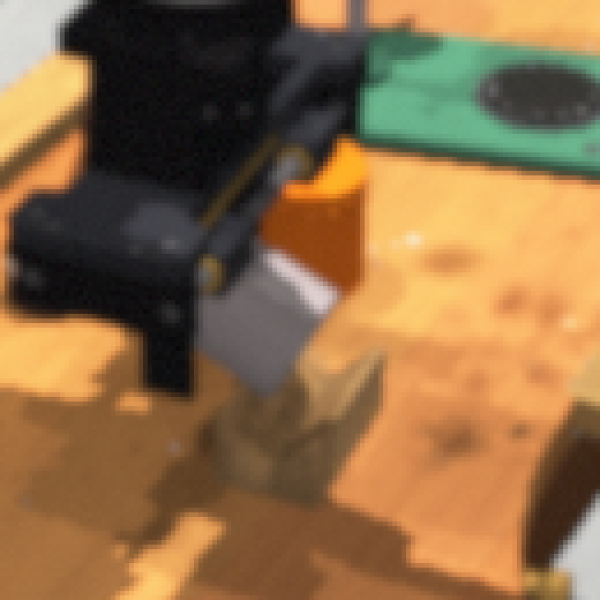

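```bash
cat >> h.py <<'E'
def prof(dx=0,V=(.494,.126),yaw=5.9,c0=325):
    f=ctrl.grab_frame("side");W=cloud(f);a=np.radians(yaw);p=np.array(ctrl.read_state()["position"])
    for d in ctrl.masks_of("side","beaker"):
        Q=W[d["pixels"]];Q=Q[~np.isnan(Q[:,0])]
        if np.linalg.norm(np.median(Q[:,:2],0)-p[:2])>.05: continue
        e=Q[:,:2]-V; X=e@[np.cos(a),np.sin(a)]-.023; Y=e@[-np.sin(a),np.cos(a)]
        print("mask",d["p"],d["box"])
        n=np.c_[X,Q[:,2]]*1e3
        for z in np.arange(0,100,7):
            q=n[abs(n[:,1]-z)<3.5]
            if len(q)>3: print(z,np.percentile(q[:,0],[3,97]).round(1),len(q))
        return f
E
python3 -c "
from h import *
prof()"
```

```text
mask 0.89 [326.6, 279.2, 25.7, 29.2]
0 [ 2.1 34. ] 6
21 [-6.5 22.3] 6
28 [-13.3  36.2] 16
35 [-16.2 -13. ] 7
42 [-19.6   1.5] 16
49 [-23.4   6.5] 31
56 [-25.   13.1] 55
63 [-27.7  10.2] 63
70 [-30.6   8.8] 102
77 [-33.1  10.1] 154
84 [-24.3   2. ] 119
91 [-8.8  0.6] 27
```

The beaker's mouth plane is still about 22° off vertical, and it has ridden up about 15 mm in the pads. I'll use the V-rest as intended: turn the hand 90°, lay the beaker in the groove and change hold.

```bash
python3 -m pendant '[[[0,0,-0.03],0,0.04],[[0,0,-0.01],-0.1208,0.04],[[0,0,0],-0.1208,0.04],[[0,0,0],-0.1208,0.04],[[0,0,0],-0.1208,0.04],[[0,0,0],-0.1208,0.04],[[0,0,0],-0.1208,0.04],[[0,0,0],-0.1208,0.04],[[0,0,0],-0.1208,0.04],[[0,0,0],-0.1208,0.04],[[0,0,0],-0.1208,0.04],[[0,0,0],-0.1208,0.04]]'
python3 -m pendant '[[[0,0,0],-0.1208,0.04],[[0,0,0],-0.1208,0.04]]'
python3 -c "
from h import *
import math
a=math.radians(5.9);Y=.011
togo([.494-Y*math.sin(a),.126+Y*math.cos(a),.060],95.9)"
```

```text
time: 9.37
position: [0.5374, 0.1301, 0.0976]
eef_rot: [[0.132, 0.991, -0.0], [0.991, -0.132, -0.0], [-0.0, -0.0, -1.0]]
force: [0.5, -0.2, -1.6]
width: 0.0504
grip_force: 29.9
time: 9.53
position: [0.5374, 0.1301, 0.0976]
eef_rot: [[-0.109, 0.994, -0.0], [0.994, 0.109, -0.0], [-0.0, -0.0, -1.0]]
force: [-1.2, 0.0, -0.7]
width: 0.0507
grip_force: 29.9
t 9.53 pos [0.5374 0.1301 0.0976] yaw 96.26 w 0.0507 F [-1.2  0.  -0.7] turn rad 0.006 shift now-axes [ 0.0117 -0.0435  0.0376]
 shift after turn [ 0.0114 -0.0436  0.0376]
```

```bash
python3 -m pendant '[[[0.006,-0.022,0],0.006,0.04],[[0.0054,-0.0216,0],0,0.04],[[0,0,0.02],0,0.04],[[0,0,0.014],0,0.04],[[0,0,0.005],0,0.04],[[0,0,0.004],0,0.04],[[0,0,0.004],0,0.04],[[0,0,0.003],0,0.04],[[0,0,0],0,0.04]]'
python3 - <<'E'
from h import *
togo([.494,.126,.054],95.9)
f=ctrl.grab_frame("side")
cv2.imwrite("pics/s4.png",cv2.resize(f["color"][230:340,280:390],(600,600),interpolation=3))
E
```

```text
time: 10.28
position: [0.4933, 0.1393, 0.0492]
eef_rot: [[-0.096, 0.995, -0.0], [0.995, 0.096, 0.004], [0.004, 0.0, -1.0]]
force: [-6.5, 7.2, 10.1]
width: 0.0506
grip_force: 30.2
t 10.28 pos [0.4933 0.1393 0.0492] yaw 95.53 w 0.0506 F [-6.5  7.2 10.1] turn rad -0.006 shift now-axes [-0.0133 -0.0006 -0.0048]
 shift after turn [-0.0133 -0.0007 -0.0048]
```

View pics/s4.png

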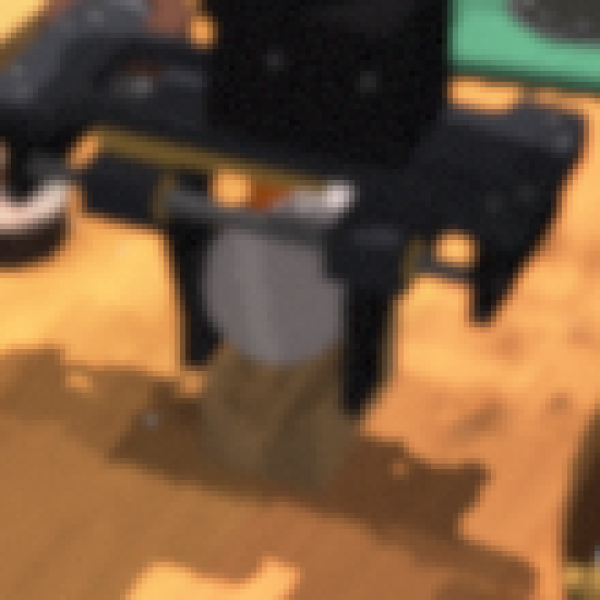

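The foot faces the side camera at (275,290) in the crop, and the beaker is sitting in the groove. Release it and measure.

```bash
python3 -m pendant '[[[0,0,0],0,0.087],[[0,0,0],0,0.087],[[0,0,0],0,0.087],[[0,0,0],0,0.087],[[0,0,0],0,0.087],[[0,0,0],0,0.087],[[0,0,0],0,0.087]]'
python3 - <<'E'
from h import *
togo([.494,.126,.054],95.9)
a=np.radians(5.9)
for c in("side","top"):
    f=ctrl.grab_frame(c);W=cloud(f);
    for d in ctrl.masks_of(c,"beaker"):
        Q=W[d["pixels"]];Q=Q[~np.isnan(Q[:,0])]
        if np.linalg.norm(np.median(Q[:,:2],0)-[.494,.126])>.07: continue
        e=Q[:,:2]-[.494,.126]; X=e@[np.cos(a),np.sin(a)]; Y=e@[-np.sin(a),np.cos(a)]
        n=np.c_[X,Y,Q[:,2]]*1e3; print(c,d["p"],len(n),np.percentile(n,[3,50,97],0).round(1).tolist())
        for z in range(20,90,8):
            q=n[abs(n[:,2]-z)<4]
            if len(q)>3: print(z,"Y",np.percentile(q[:,1],[3,50,97]).round(1),"X",np.percentile(q[:,0],[3,97]).round(1))
E
```

```text
time: 10.92
position: [0.493, 0.137, 0.0477]
eef_rot: [[-0.097, 0.995, -0.0], [0.995, 0.097, -0.0], [-0.0, -0.0, -1.0]]
force: [1.1, -0.7, -0.5]
width: 0.0845
grip_force: 0.0
t 10.92 pos [0.493  0.137  0.0477] yaw 95.57 w 0.0845 F [ 1.1 -0.7 -0.5] turn rad -0.006 shift now-axes [-0.0111 -0.0001 -0.0063]
 shift after turn [-0.0111 -0.0001 -0.0063]
side 0.97 903 [[-25.1, -24.2, 27.9], [-4.9, 30.6, 62.2], [23.3, 35.0, 77.3]]
28 Y [22.1 32.  34. ] X [-12.   24.6]
36 Y [ 1.8 32.4 35.4] X [-20.7  19.3]
44 Y [-8.6 32.2 35. ] X [-25.1  23.5]
52 Y [-7.  31.9 34.9] X [-25.8  23.5]
60 Y [-5.3 31.5 34.6] X [-24.9  22.1]
68 Y [-22.8  26.1  34.6] X [-21.7  20. ]
76 Y [-24.7  12.9  33.2] X [-15.1  13.4]
```

```bash
python3 -m pendant '[[[0.005,0,-0.0063],0,0.087],[[0,0,0],0,0.04],[[0,0,0],0,0.04],[[0,0,0],0,0.04],[[0,0,0],0,0.04],[[0,0,0],0,0.04],[[0,0,0],0,0.04],[[0,0,0],0,0.04],[[0,0,0],0,0.04]]'
python3 -m pendant '[[[0,0,-0.015],0,0.04],[[0.025,0,0],0,0.04],[[0.026,0,0],0,0.04],[[0,0,0.013],0,0.04],[[0,0,0.005],0,0.04],[[0.001,0,0.005],0,0.04],[[0,0,0.005],0,0.04],[[-0.001,0,0.004],0,0.04],[[-0.002,0,0.003],0,0.04],[[0,0,0],0,0.04]]'
python3 - <<'E'
from h import *
togo([.4871,.1927,.030],95.9)
f=ctrl.grab_frame("side")
cv2.imwrite("pics/s5.png",cv2.resize(f["color"][240:360,260:380],(600,600),interpolation=3))
E
```

```text
time: 11.87
position: [0.491, 0.1421, 0.0537]
eef_rot: [[-0.097, 0.995, -0.004], [0.995, 0.097, -0.0], [0.0, -0.004, -1.0]]
force: [-4.5, 0.4, 4.6]
width: 0.0506
grip_force: 29.7
time: 12.7
position: [0.4865, 0.1921, 0.0337]
eef_rot: [[-0.096, 0.995, -0.003], [0.995, 0.096, 0.003], [0.003, -0.002, -1.0]]
force: [-4.4, 8.8, 4.6]
width: 0.0502
grip_force: 30.0
t 12.7 pos [0.4865 0.1921 0.0337] yaw 95.52 w 0.0502 F [-4.4  8.8  4.6] turn rad -0.007 shift now-axes [0.0005 0.0007 0.0037]
 shift after turn [0.0005 0.0007 0.0037]
```

View pics/s5.png

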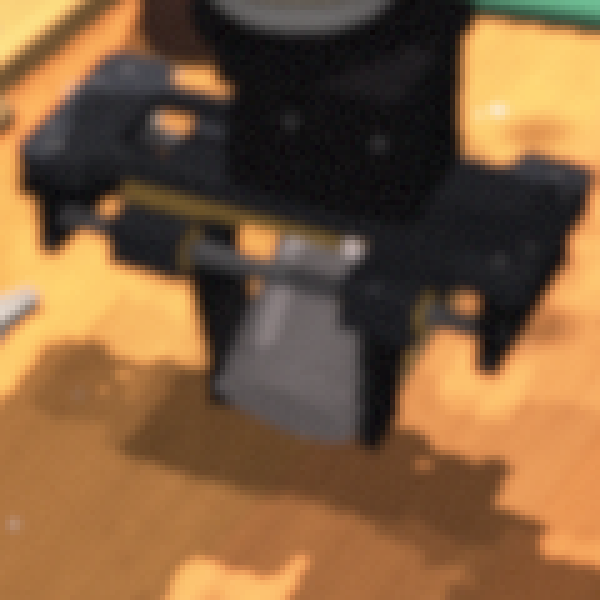

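The foot now points down and toward the camera, about 45–55° over. Press and drag away from the rest.

```bash
python3 -m pendant '[[[0.004,0,0.001],0,0.04],[[0.004,0,0.001],0,0.04],[[0.005,0,0.002],0,0.04],[[0.005,0,0.002],0,0.04],[[0.004,0,0.001],0,0.04],[[0.003,0,0],0,0.04],[[0,0,0],0,0.04]]'
python3 - <<'E'
from h import *
togo([.4871,.1927,.030],95.9)
a=np.radians(5.9)
f=ctrl.grab_frame("side");W=cloud(f);
cv2.imwrite("pics/s6.png",cv2.resize(f["color"][240:360,260:380],(600,600),interpolation=3))
for d in ctrl.masks_of("side","beaker"):
    Q=W[d["pixels"]];Q=Q[~np.isnan(Q[:,0])]
    if np.linalg.norm(np.median(Q[:,:2],0)-[.485,.2])>.06: continue
    e=Q[:,:2]-[.494,.126]; X=e@[np.cos(a),np.sin(a)]; Y=e@[-np.sin(a),np.cos(a)]
    n=np.c_[X,Y,Q[:,2]]*1e3; print(d["p"],len(n))
    for z in range(2,90,8):
        q=n[(abs(n[:,2]-z)<4)&(abs(n[:,0])<10)]
        if len(q)>3: print(z,"Y",np.percentile(q[:,1],[3,50,97]).round(1),len(q))
E
```

```text
time: 13.33
position: [0.4873, 0.2161, 0.0286]
eef_rot: [[-0.097, 0.995, 0.004], [0.995, 0.097, 0.001], [0.0, 0.004, -1.0]]
force: [0.0, 3.2, 8.6]
width: 0.0503
grip_force: 30.0
t 13.33 pos [0.4873 0.2161 0.0286] yaw 95.56 w 0.0503 F [0.  3.2 8.6] turn rad -0.006 shift now-axes [-0.0233 -0.0025 -0.0014]
 shift after turn [-0.0233 -0.0026 -0.0014]
0.71 624
2 Y [91.2 92.5 94.7] 5
10 Y [ 97.5  99.1 101.4] 6
18 Y [102.7 104.6 107.9] 6
26 Y [108.7 111.5 115.5] 7
34 Y [115.6 118.1 121.7] 19
42 Y [106.3 115.7 123. ] 87
50 Y [ 97.4 105.4 112. ] 81
58 Y [ 94.3  97.4 103.8] 56
66 Y [79.7 83.9 90.5] 21
74 Y [79.8 82.7 86. ] 16
```

φ is only about 40°. Lift, go back to the rest's end edge, and push against it horizontally, where the lever is better.

```bash
python3 -m pendant '[[[0,0,-0.012],0,0.04],[[-0.012,0,0],0,0.04],[[-0.009,0,0],0,0.04],[[0,0,0.006],0,0.04],[[-0.003,0,0.001],0,0.04],[[-0.003,0,0.001],0,0.04],[[-0.003,0,0.001],0,0.04],[[-0.002,0,0.001],0,0.04],[[-0.002,0,0],0,0.04],[[-0.002,0,0],0,0.04],[[0,0,0],0,0.04]]'
cat >> h.py <<'E'
def prof2():
    togo([.4871,.1927,.030],95.9); a=np.radians(5.9);p=ctrl.read_state()["position"]
    e=np.array(p[:2])-[.494,.126];print("tcp V-frame",(e@[np.cos(a),np.sin(a)]).round(4),(e@[-np.sin(a),np.cos(a)]).round(4))
    f=ctrl.grab_frame("side");W=cloud(f)
    for d in ctrl.masks_of("side","beaker"):
        Q=W[d["pixels"]];Q=Q[~np.isnan(Q[:,0])]
        if np.linalg.norm(np.median(Q[:,:2],0)-p[:2])>.06: continue
        e=Q[:,:2]-[.494,.126]; X=e@[np.cos(a),np.sin(a)]; Y=e@[-np.sin(a),np.cos(a)]
        n=np.c_[X,Y,Q[:,2]]*1e3; print(d["p"],len(n))
        for z in range(2,100,8):
            q=n[(abs(n[:,2]-z)<4)&(abs(n[:,0])<10)]
            if len(q)>3: print(z,"Y",np.percentile(q[:,1],[3,50,97]).round(1),len(q))
        break
E
python3 -c "
from h import *
prof2()"
```

```text
time: 14.35
position: [0.4868, 0.1869, 0.0296]
eef_rot: [[-0.095, 0.995, -0.003], [0.995, 0.095, 0.012], [0.012, -0.002, -1.0]]
force: [-11.1, 32.5, 9.6]
width: 0.0504
grip_force: 30.0
t 14.35 pos [0.4868 0.1869 0.0296] yaw 95.47 w 0.0504 F [-11.1  32.5   9.6] turn rad -0.007 shift now-axes [ 0.0057  0.0009 -0.0003]
 shift after turn [ 0.0057  0.0009 -0.0004]
tcp V-frame -0.0009 0.0614
0.92 734
10 Y [68.2 69.8 73.2] 6
18 Y [73.9 76.5 78.4] 6
26 Y [81.4 83.1 87.1] 7
34 Y [87.8 92.2 93.5] 11
42 Y [84.  89.9 95.5] 69
50 Y [74.9 80.7 87.5] 76
58 Y [66.2 71.8 77.3] 73
66 Y [54.2 65.4 68.7] 24
74 Y [50.5 55.1 59.4] 51
90 Y [93.1 94.3 96.2] 5
```

```bash
python3 -m pendant '[[[0.002,0,-0.012],0,0.04],[[0.005,0,0],0,0.04],[[0,0,0.004],0,0.04],[[0.001,0,0.004],0,0.04],[[0.001,0,0.004],0,0.04],[[0.001,0,0.003],0,0.04],[[0.002,0,0.002],0,0.04],[[0.002,0,0.001],0,0.04],[[0.002,0,0],0,0.04],[[0,0,0],0,0.04]]'
python3 -c "
from h import *
prof2()"
```

```text
time: 15.28
position: [0.488, 0.194, 0.0244]
eef_rot: [[-0.097, 0.995, -0.0], [0.995, 0.097, -0.003], [-0.003, -0.0, -1.0]]
force: [-6.4, -7.4, 21.7]
width: 0.0503
grip_force: 30.1
t 15.28 pos [0.488  0.194  0.0244] yaw 95.58 w 0.0503 F [-6.4 -7.4 21.7] turn rad -0.006 shift now-axes [-0.0012 -0.001  -0.0056]
 shift after turn [-0.0012 -0.001  -0.0056]
tcp V-frame 0.001 0.0683
0.92 584
34 Y [ 92.8  97.5 101.1] 55
42 Y [85.7 91.2 96.3] 72
50 Y [80.1 84.9 89.6] 57
58 Y [74.4 78.8 83.8] 60
66 Y [65. 69. 75.] 18
74 Y [64.9 67.3 70.7] 27
```

It's at φ≈53° now. One more edge press.

```bash
python3 -m pendant '[[[0,0,-0.012],0,0.04],[[-0.011,0,0],0,0.04],[[0,0,0.004],0,0.04],[[0,0,0.003],0,0.04],[[0.0005,0,0.002],0,0.04],[[0.001,0,0.001],0,0.04],[[0.001,0,0],0,0.04],[[0.002,0,0],0,0.04],[[0.003,0,0],0,0.04],[[0.003,0,0],0,0.04]]'
python3 -c "
from h import *
prof2()"
```

```text
time: 16.22
position: [0.4878, 0.1942, 0.0248]
eef_rot: [[-0.097, 0.995, 0.001], [0.995, 0.097, -0.002], [-0.002, 0.001, -1.0]]
force: [-0.1, -4.1, 6.4]
width: 0.0502
grip_force: 30.1
t 16.22 pos [0.4878 0.1942 0.0248] yaw 95.56 w 0.0502 F [-0.1 -4.1  6.4] turn rad -0.006 shift now-axes [-0.0014 -0.0009 -0.0052]
 shift after turn [-0.0014 -0.0009 -0.0052]
tcp V-frame 0.0009 0.0684
0.27 588
34 Y [ 92.6  98.2 102.1] 50
42 Y [86.  92.7 97.2] 70
50 Y [80.2 85.8 89.7] 59
58 Y [76.4 79.  85.3] 57
66 Y [66.  69.  71.4] 15
74 Y [63.2 67.5 71.4] 42
```

Tilt from upright is about 37°, inside the roughly 41° tipping angle, so releasing with the foot edge on the bench should let it settle upright.

```bash
python3 -m pendant '[[[0,0,0],0,0.06],[[0,0,0],0,0.07],[[0,0,0],0,0.087],[[0,0,0],0,0.087],[[0,0,0],0,0.087],[[0,0,0],0,0.087],[[0,0,0],0,0.087],[[0,0,0],0,0.087]]'
python3 - <<'E'
from h import *
prof2()
f=ctrl.grab_frame("side")
cv2.imwrite("pics/s7.png",cv2.resize(f["color"][240:360,260:380],(600,600),interpolation=3))
E
```

```text
time: 16.98
position: [0.4872, 0.1954, 0.025]
eef_rot: [[-0.097, 0.995, -0.0], [0.995, 0.097, -0.0], [-0.0, -0.0, -1.0]]
force: [-1.1, 0.3, -0.4]
width: 0.0864
grip_force: 0.0
t 16.98 pos [0.4872 0.1954 0.025 ] yaw 95.58 w 0.0864 F [-1.1  0.3 -0.4] turn rad -0.006 shift now-axes [-0.0027 -0.0004 -0.005 ]
 shift after turn [-0.0027 -0.0004 -0.005 ]
tcp V-frame 0.0004 0.0697
0.6 1085
2 Y [110.6 113.5 114.6] 34
10 Y [109.5 113.2 115.4] 35
18 Y [109.4 113.5 115.7] 43
26 Y [ 64.3 112.2 115.7] 52
34 Y [ 63.7 111.5 115.3] 63
42 Y [ 64.2 110.9 115.3] 73
50 Y [ 64.6 111.9 116.1] 61
58 Y [110.8 113.1 115. ] 37
```

View pics/s7.png

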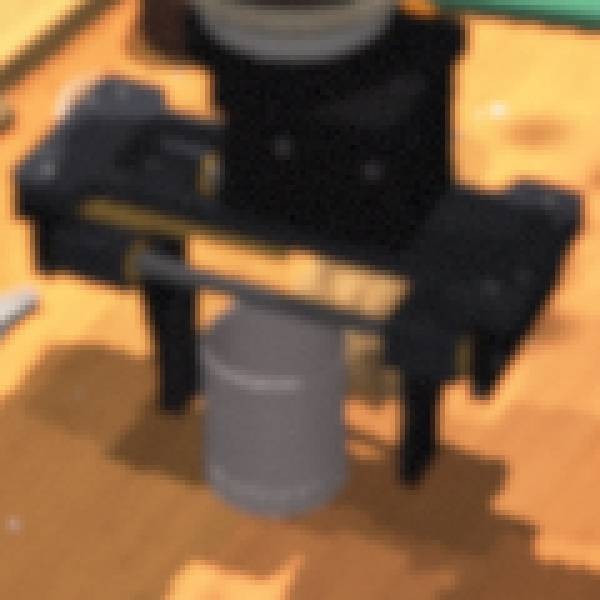

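The beaker now stands upright with its mouth up, just forward of the fingers (crop ~(275,410)). Raise the hand and measure its centre.

```bash
python3 -m pendant '[[[0,0,-0.03],0,0.087],[[-0.0,0,-0.03],0,0.087],[[-0.02,0,-0.02],0,0.087]]'
python3 - <<'E'
from h import *
f=ctrl.grab_frame("side");W=cloud(f)
d=min(ctrl.masks_of("side","beaker"),key=lambda d:np.linalg.norm(np.nanmedian(W[d["pixels"]],0)[:2]-[.485,.215]))
Q=W[d["pixels"]];Q=Q[~np.isnan(Q[:,0])];Q=Q[(Q[:,2]>.01)&(Q[:,2]<.058)&(abs(Q[:,1]-.21)<.05)]
eye=np.array(f["eye"])
from scipy.optimize import least_squares
# outer wall points: those nearest the camera
q=Q[Q[:,2]<.045]
r=least_squares(lambda c:np.hypot(q[:,0]-c[0],q[:,1]-c[1])-.026,[.485,.212],loss="soft_l1",f_scale=.001)
print(r.x,d["p"],d["box"],len(q),np.abs(r.fun).mean(), np.percentile(Q,[2,98],0).round(4))
togo([r.x[0],r.x[1],.041],95.9)
E
```

```text
time: 17.38
position: [0.4898, 0.1776, 0.1074]
eef_rot: [[-0.099, 0.995, 0.002], [0.995, 0.099, 0.002], [0.001, 0.002, -1.0]]
force: [0.7, -1.2, 1.4]
width: 0.0872
grip_force: 0.0
[0.48754584 0.21475745] 0.77 [312.9, 320.3, 28.2, 42.0] 618 0.0012930711527912788 [[0.4619 0.19   0.0115]
 [0.5107 0.2409 0.0573]]
t 17.48 pos [0.4925 0.1749 0.1093] yaw 95.55 w 0.087 F [ 0.3  0.5 -0. ] turn rad -0.006 shift now-axes [ 0.0402 -0.0016  0.0683]
 shift after turn [ 0.0402 -0.0008  0.0683]
```

```bash
python3 -m pendant '[[[0.0402,-0.0012,0],0,0.087],[[0,0,0.03],0,0.087],[[0,0,0.025],0,0.087],[[0,0,0.0133],0,0.087],[[0,0,0],0,0.087],[[0,0,0],0,0.04],[[0,0,0],0,0.04],[[0,0,0],0,0.04],[[0,0,0],0,0.04],[[0,0,0],0,0.04],[[0,0,0],0,0.04],[[0,0,0],0,0.04]]'
python3 -m pendant '[[[0,0,0],0,0.04],[[0,0,-0.02],0,0.04],[[0,0,-0.035],0,0.04],[[0,0,-0.035],0,0.04],[[-0.02,0,0],-0.12,0.04],[[0,0,0],-0.12,0.04],[[0,0,0],-0.12,0.04],[[0,0,0],-0.12,0.04],[[0,0,0],-0.12,0.04],[[0,0,0],-0.12,0.04],[[0,0,0],-0.12,0.04],[[0,0,0],-0.12,0.04]]'
python3 - <<'E'
from h import *
togo([.5177,-.175,.13],160)
prof2()
E
```

```text
time: 18.48
position: [0.4847, 0.2155, 0.0374]
eef_rot: [[-0.097, 0.995, 0.001], [0.995, 0.097, 0.0], [0.0, 0.001, -1.0]]
force: [0.4, -0.5, 1.9]
width: 0.0502
grip_force: 29.8
time: 19.48
position: [0.4855, 0.1954, 0.1263]
eef_rot: [[-0.874, 0.486, -0.001], [0.486, 0.874, -0.0], [0.001, -0.001, -1.0]]
force: [-0.1, -1.7, -1.5]
width: 0.0503
grip_force: 29.8
t 19.48 pos [0.4855 0.1954 0.1263] yaw 150.92 w 0.0503 F [-0.1 -1.7 -1.5] turn rad -0.158 shift now-axes [-0.2081 -0.3081 -0.0037]
 shift after turn [-0.1569 -0.337  -0.0037]
t 19.48 pos [0.4855 0.1954 0.1263] yaw 150.92 w 0.0503 F [-0.1 -1.7 -1.5] turn rad 0.96 shift now-axes [-0.0027 -0.0015  0.0963]
 shift after turn [-0.0028  0.0013  0.0963]
tcp V-frame -0.0013 0.0699
0.92 919
90 Y [90.7 94.3 96.2] 27
98 Y [90.7 94.5 97.2] 43
```

```bash
python3 -m pendant '[[[0,0,0],-0.079,0.04],[[0,0,0],-0.079,0.04],[[-0.0157,-0.0337,0],0,0.04],[[-0.0157,-0.0337,0],0,0.04],[[-0.0157,-0.0337,0],0,0.04],[[-0.0157,-0.0337,0],0,0.04],[[-0.0157,-0.0337,0],0,0.04],[[-0.0157,-0.0337,0],0,0.04],[[-0.0157,-0.0337,0],0,0.04],[[-0.0157,-0.0337,0],0,0.04],[[-0.0157,-0.0337,0],0,0.04],[[-0.0150,-0.0327,0],0,0.04]]'
python3 - <<'E'
from h import *
togo([.5177,-.175,.0534],160)
f=ctrl.grab_frame("side")
cv2.imwrite("pics/s8.png",cv2.resize(f["color"][80:260,300:480],(600,600),interpolation=3))
E
```

```text
time: 20.58
position: [0.5153, -0.1758, 0.1266]
eef_rot: [[-0.936, 0.353, -0.0], [0.353, 0.936, 0.0], [0.0, 0.0, -1.0]]
force: [0.1, 0.2, -1.2]
width: 0.0507
grip_force: 29.9
t 20.58 pos [ 0.5153 -0.1758  0.1266] yaw 159.36 w 0.0507 F [ 0.1  0.2 -1.2] turn rad -0.011 shift now-axes [-0.002   0.0016  0.0732]
 shift after turn [-0.002   0.0016  0.0732]
```

View pics/s8.png

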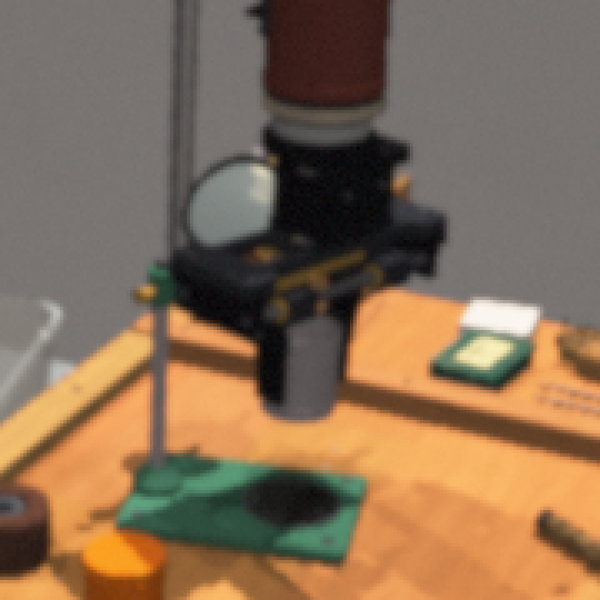

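The beaker hangs mouth-up over the stage (crop (310,365)), and the lens is clear of the hand. Lower it gently.

```bash
python3 -m pendant '[[[-0.002,0.0016,0.015],0,0.04],[[0,0,0.018],0,0.04],[[0,0,0.015],0,0.04],[[0,0,0.012],0,0.04],[[0,0,0.005],0,0.04],[[0,0,0.003],0,0.04],[[0,0,0.002],0,0.04],[[0,0,0.002],0,0.04],[[0,0,0.001],0,0.04],[[0,0,0],0,0.04]]'
python3 - <<'E'
from h import *
togo([.5177,-.175,.0534],160)
f=ctrl.grab_frame("side");W=cloud(f)
for d in ctrl.masks_of("side","beaker"):
    Q=W[d["pixels"]];Q=Q[~np.isnan(Q[:,0])];q=Q[(np.hypot(Q[:,0]-.518,Q[:,1]+.175)<.04)]
    if len(q)>50: print(d["p"],np.percentile(q,[2,50,98],0).round(4).tolist())
E
```

```text
time: 21.47
position: [0.5185, -0.1732, 0.0542]
eef_rot: [[-0.937, 0.348, 0.001], [0.348, 0.937, -0.0], [-0.001, -0.0, -1.0]]
force: [0.1, 0.8, -1.3]
width: 0.0503
grip_force: 29.9
t 21.47 pos [ 0.5185 -0.1732  0.0542] yaw 159.63 w 0.0503 F [ 0.1  0.8 -1.3] turn rad -0.006 shift now-axes [ 0.0001 -0.0019  0.0008]
 shift after turn [ 0.0001 -0.0019  0.0008]
0.79 [[0.497, -0.197, 0.018], [0.5092, -0.1558, 0.0526], [0.5359, -0.1451, 0.0764]]
```

```bash
python3 -m pendant '[[[0,-0.0018,0.0005],0,0.04],[[0,0,0.0005],0,0.04],[[0,0,0.0005],0,0.04],[[0,0,0],0,0.04]]'
python3 -m pendant '[[[0,0,0],0,0.06],[[0,0,0],0,0.087],[[0,0,0],0,0.087],[[0,0,0],0,0.087],[[0,0,0],0,0.087],[[0,0,0],0,0.087],[[0,0,-0.02],0,0.087],[[0,0,-0.03],0,0.087],[[0,0,-0.04],0,0.087],[[0,0,-0.04],0,0.087],[[0,0,-0.04],0,0.087],[[0,0,-0.04],0,0.087]]'
python3 - <<'E'
from h import *
from scipy.optimize import least_squares
togo([.593,-.286,.36],160)
for c in("side","top"):
    f=ctrl.grab_frame(c);W=cloud(f)
    for d in ctrl.masks_of(c,"beaker"):
        Q=W[d["pixels"]];Q=Q[~np.isnan(Q[:,0])];q=Q[(np.hypot(Q[:,0]-.518,Q[:,1]+.175)<.04)]
        if len(q)>50:
            w=q[(q[:,2]>.025)&(q[:,2]<.06)] if c=="side" else q[q[:,2]>.07]
            print(c,d["p"],len(w),np.percentile(q,[2,50,98],0).round(4).tolist())
            if c=="side":
                r=least_squares(lambda k:np.hypot(w[:,0]-k[0],w[:,1]-k[1])-.026,[.518,-.175],loss="soft_l1",f_scale=.001);print("centre",r.x)
                for lo,hi in((.02,.035),(.055,.07)):
                    v=w=q[(q[:,2]>lo)&(q[:,2]<hi)];r=least_squares(lambda k:np.hypot(v[:,0]-k[0],v[:,1]-k[1])-.026,[.518,-.175],loss="soft_l1",f_scale=.001);print(lo,r.x)
            else: print("centre",cv2.minEnclosingCircle(w[:,:2].astype(np.float32)))
    if c=="top":
        for d in ctrl.masks_of(c,"lens_grip")[:2]:
            Q=W[d["pixels"]];Q=Q[Q[:,2]>.15];print("lens",d["p"],np.percentile(Q,[2,50,98],0).round(3).tolist())
        s=(W[...,0]>.57)&(W[...,0]<.62)&(W[...,1]>-.33)&(W[...,1]<-.278)&(W[...,2]>.2); q=W[s]
        if len(q): print("grip rod",len(q),q.min(0),q.max(0),np.median(q,0))
E
```

```text
time: 21.9
position: [0.5179, -0.175, 0.0537]
eef_rot: [[-0.937, 0.348, 0.001], [0.348, 0.937, -0.0], [-0.001, 0.0, -1.0]]
force: [-3.7, 2.2, 9.4]
width: 0.0508
grip_force: 29.8
time: 22.9
position: [0.5171, -0.1746, 0.2641]
eef_rot: [[-0.938, 0.348, -0.0], [0.348, 0.938, 0.0], [0.0, 0.0, -1.0]]
force: [0.5, -1.3, -0.3]
width: 0.0869
grip_force: 0.0
t 22.9 pos [ 0.5171 -0.1746  0.2641] yaw 159.64 w 0.0869 F [ 0.5 -1.3 -0.3] turn rad -0.006 shift now-axes [-0.1099 -0.0781 -0.0959]
 shift after turn [-0.1094 -0.0787 -0.0959]
side 0.56 311 [[0.4964, -0.1991, 0.0181], [0.5167, -0.1566, 0.0555], [0.5446, -0.1468, 0.0764]]
centre [ 0.52221989 -0.17496961]
0.02 [ 0.52210422 -0.17515792]
0.055 [ 0.52197267 -0.17371181]
top 0.72 76 [[0.4964, -0.1986, 0.0173], [0.5202, -0.1798, 0.0329], [0.5438, -0.1497, 0.0772]]
centre ((0.5202561616897583, -0.1734536737203598), 0.025333905592560768)
lens 0.72 [[0.578, -0.261, 0.176], [0.615, -0.235, 0.197], [0.638, -0.21, 0.223]]
```

Beaker placed at about (0.520, -0.174), within 3 mm of the stage's middle. Next the lens: raise the hand, turn to straddle the grip, and measure it.

```bash
python3 -m pendant '[[[0,0,-0.03],0.1143,0.06],[[0,0,-0.03],0.1143,0.06],[[0,0,-0.006],0.1143,0.06],[[0,0,0],0.1143,0.06],[[0,0,0],0.1143,0.06],[[0,0,0],0.1143,0.06],[[0,0,0],0.1143,0.06],[[0,0,0],0.1143,0.06],[[0,0,0],0.1143,0.06],[[0,0,0],0.1143,0.06],[[0,0,0],0.1143,0.06],[[0,0,0],0.1143,0.06]]'
python3 - <<'E'
from h import *
for c in("side","top","wrist"):
    f=ctrl.grab_frame(c);W=cloud(f)
    s=(W[...,0]>.54)&(W[...,0]<.66)&(W[...,1]>-.36)&(W[...,1]<-.16)&(W[...,2]>.15)&(W[...,2]<.28); q=W[s]
    print(c,len(q))
    for lo,hi in((.16,.175),(.175,.19),(.19,.205),(.205,.22),(.22,.23),(.23,.24),(.24,.25),(.25,.26),(.26,.27)):
        v=q[(q[:,2]>lo)&(q[:,2]<hi)]
        if len(v)>3: print(lo,len(v),"x",np.percentile(v[:,0],[4,50,96]).round(4),"y",np.percentile(v[:,1],[4,50,96]).round(4))
togo([.593,-.289,.33],81)
E
```

```text
time: 24.15
position: [0.5166, -0.1744, 0.3252]
eef_rot: [[0.161, 0.987, -0.004], [0.987, -0.161, 0.002], [0.001, -0.005, -1.0]]
force: [0.8, 0.3, -0.0]
width: 0.0601
grip_force: 0.0
side 953
0.16 113 x [0.5899 0.6043 0.6172] y [-0.2104 -0.1921 -0.1704]
0.175 212 x [0.572  0.6019 0.6309] y [-0.2282 -0.2188 -0.2041]
0.19 262 x [0.5649 0.6015 0.638 ] y [-0.2453 -0.2332 -0.2225]
0.205 230 x [0.5662 0.5987 0.6328] y [-0.2606 -0.2492 -0.2375]
0.22 69 x [0.5782 0.5987 0.6214] y [-0.2663 -0.2601 -0.2514]
0.23 27 x [0.5919 0.5954 0.6015] y [-0.2814 -0.2705 -0.2627]
0.24 26 x [0.5906 0.594  0.6002] y [-0.2902 -0.2828 -0.2747]
0.25 14 x [0.5899 0.593  0.5983] y [-0.2956 -0.2892 -0.2842]
top 487
0.16 193 x [0.59   0.607  0.6159] y [-0.2075 -0.1939 -0.1656]
0.175 274 x [0.5826 0.6019 0.6255] y [-0.2223 -0.2143 -0.1898]
0.19 17 x [0.5622 0.5935 0.6406] y [-0.2454 -0.2318 -0.2214]
wrist 3281
0.16 895 x [0.5891 0.6065 0.6155] y [-0.2081 -0.1921 -0.165 ]
0.175 1591 x [0.5805 0.605  0.6292] y [-0.2259 -0.2174 -0.192 ]
0.19 783 x [0.5852 0.5994 0.6126] y [-0.2403 -0.2319 -0.2252]
0.205 12 x [0.5967 0.602  0.605 ] y [-0.2415 -0.2406 -0.2393]
t 24.3 pos [ 0.5168 -0.1744  0.3259] yaw 81.22 w 0.0604 F [-0.7 -0.1 -0. ] turn rad 0.004 shift now-axes [-0.1016  0.0928 -0.0046]
 shift after turn [-0.1012  0.0932 -0.0041]
```

```bash
python3 -m pendant '[[[-0.033,0.031,0],0.004,0.05],[[-0.033,0.031,0],0,0.05],[[-0.0325,0.031,0],0,0.05],[[0,0,0.03],0,0.05],[[0,0,0.025],0,0.05],[[0,0,0.0155],0,0.05],[[0,0,0],0,0.0],[[0,0,0],0,0.0],[[0,0,0],0,0.0],[[0,0,0],0,0.0],[[0,0,0],0,0.0],[[0,0,0],0,0.0]]'
python3 -m pendant '[[[0,0,0],0,0.0],[[0,0,0],0,0.0],[[0,0,0],0,0.0]]'
python3 - <<'E'
from h import *
togo([.593,-.286,.255],81); print(ctrl.read_state()["grip_force"])
E
```

```text
time: 25.3
position: [0.5886, -0.2784, 0.2596]
eef_rot: [[0.159, 0.987, 0.003], [0.987, -0.159, -0.002], [-0.001, 0.003, -1.0]]
force: [0.7, 0.5, 1.5]
width: 0.0179
grip_force: 0.6
time: 25.55
position: [0.5883, -0.2786, 0.2588]
eef_rot: [[0.159, 0.987, 0.002], [0.987, -0.159, -0.001], [-0.001, 0.002, -1.0]]
force: [1.5, -2.3, 2.6]
width: 0.0085
grip_force: 30.0
t 25.55 pos [ 0.5883 -0.2786  0.2588] yaw 80.82 w 0.0085 F [ 1.5 -2.3  2.6] turn rad -0.003 shift now-axes [-0.0066  0.0058  0.0038]
 shift after turn [-0.0066  0.0058  0.0038]
30.023926198482513
```

```bash
python3 -m pendant '[[[0.0006,-0.0122,0],0.0934,0.0],[[0.0006,-0.0122,0],0.0934,0.0],[[0.0006,-0.0122,0],0.0934,0.0],[[0.0006,-0.0122,0],0.0934,0.0],[[0.0006,-0.0122,0],0.0934,0.0],[[0.0006,-0.0122,0],0.0934,0.0],[[0.0006,-0.0122,0],0.0934,0.0],[[0.0006,-0.0122,0],0.0934,0.0],[[0.0006,-0.0122,0],0.0934,0.0],[[0.0006,-0.0122,0],0.0934,0.0],[[0.0006,-0.0122,0],0.0934,0.0],[[0.0006,-0.0122,0],0.0934,0.0]]'
python3 - <<'E'
from h import *
p=np.array(ctrl.read_state()["position"]);e=p[:2]-[.6147,-.1507];print(np.hypot(*e),np.degrees(np.arctan2(e[1],e[0]))%360)
r=.166;togo([.6147-r*.970,-.1507-r*.2425,.171],14.1); print(ctrl.read_state()["grip_force"])
E
```

```text
time: 26.55
position: [0.4854, -0.184, 0.2564]
eef_rot: [[0.959, 0.282, 0.005], [0.282, -0.959, 0.003], [0.006, -0.001, -1.0]]
force: [16.3, 2.8, -12.6]
width: 0.0082
grip_force: 30.1
0.13350183239410632 194.46254898407497
t 26.55 pos [ 0.4854 -0.184   0.2564] yaw 16.36 w 0.0082 F [ 16.3   2.8 -12.6] turn rad 0.039 shift now-axes [-0.0329 -0.0022  0.0852]
 shift after turn [-0.0325 -0.001   0.0854]
30.09838968515396
```

```bash
python3 -m pendant '[[[-0.0052,0,0.0054],0.01,0.0],[[-0.0052,0,0.0054],0.01,0.0],[[-0.0048,0,0.0065],0.01,0.0],[[-0.0047,0,0.0066],0,0.0],[[-0.0038,0,0.0071],0,0.0],[[-0.0038,0,0.0072],0,0.0],[[-0.0028,0,0.0076],0,0.0],[[-0.0027,0,0.0076],0,0.0],[[-0.0017,0,0.008],0,0.0],[[-0.0017,0,0.0079],0,0.0],[[-0.0006,0,0.008],0,0.0],[[-0.0005,0,0.0081],0,0.0]]'
python3 - <<'E'
from h import *
p=np.array(ctrl.read_state()["position"]);e=p[:2]-[.6147,-.1507];print(np.hypot(*e),np.degrees(np.arctan2(e[1],e[0]))%360)
r=.171;togo([.6147-r*.970,-.1507-r*.2425,.171],14.1)
f=ctrl.grab_frame("side");W=cloud(f)
cv2.imwrite("pics/s9.png",cv2.resize(f["color"][80:260,300:480],(600,600),interpolation=3))
for c in("side","top"):
    f=ctrl.grab_frame(c);W=cloud(f)
    s=(abs(W[...,0]-.52)<.06)&(abs(W[...,1]+.175)<.06)&(W[...,2]>.13)&(W[...,2]<.19)&(f["color"].max(2)<90);q=W[s];e=q[:,:2]-[.6147,-.1507]
    q=q[np.hypot(*e.T)<.139]
    if len(q)>20:
        A=np.c_[q[:,:2]-q[:,:2].mean(0),np.ones(len(q))];k=np.linalg.lstsq(A,q[:,2],rcond=None)[0]
        print(c,len(q),np.percentile(q,[1,50,99],0).round(4).tolist(),"grad deg",np.degrees(k[:2]).round(1))
E
```

```text
time: 27.55
position: [0.4504, -0.1957, 0.1738]
eef_rot: [[0.966, 0.257, 0.008], [0.257, -0.966, -0.0], [0.007, 0.002, -1.0]]
force: [9.5, 3.7, 3.9]
width: 0.009
grip_force: 30.0
0.1703581362138779 195.30880425430172
t 27.55 pos [ 0.4504 -0.1957  0.1738] yaw 14.88 w 0.009 F [9.5 3.7 3.9] turn rad 0.014 shift now-axes [-0.0006 -0.0038  0.0028]
 shift after turn [-0.0007 -0.0038  0.0028]
side 188 [[0.4791, -0.2135, 0.1563], [0.5259, -0.1532, 0.1644], [0.5751, -0.1349, 0.1743]] grad deg [ 6.4 -2.4]
top 190 [[0.4803, -0.2138, 0.1575], [0.5149, -0.1521, 0.1666], [0.5667, -0.1377, 0.1739]] grad deg [6.9 0.4]
```

View pics/s9.png

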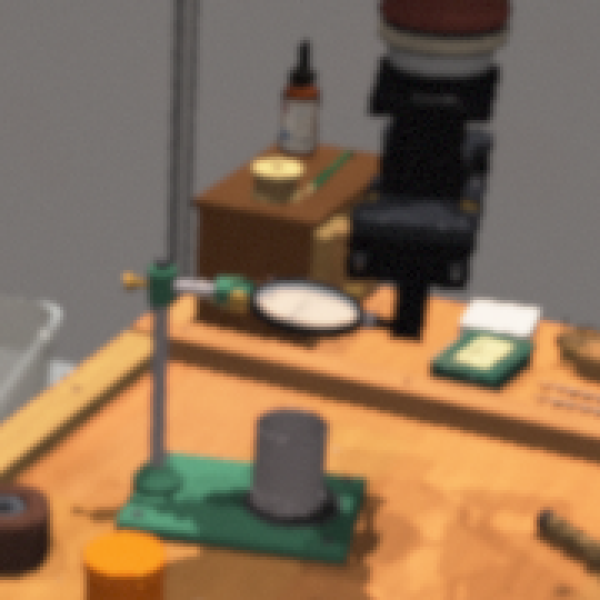

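The lens is over the beaker but its grip end dipped about 6.5°. Raise the grip about 12 mm and shift it 3 mm sideways.

```bash
python3 -m pendant '[[[0,-0.001,-0.003],0,0.0],[[0,-0.001,-0.003],0,0.0],[[0,-0.001,-0.003],0,0.0],[[0,0,-0.003],0,0.0],[[0,0,0],0,0.0]]'
cat > lens.py <<'E'
from h import *
togo([.45,-.19,.3],14.1)
for c in("side","top"):
    f=ctrl.grab_frame(c);W=cloud(f)
    s=(abs(W[...,0]-.52)<.06)&(abs(W[...,1]+.175)<.06)&(W[...,2]>.13)&(W[...,2]<.19)&(f["color"].max(2)<90);q=W[s];e=q[:,:2]-[.6147,-.1507]
    q=q[np.hypot(*e.T)<.139]
    if len(q)>20:
        A=np.c_[q[:,:2]-q[:,:2].mean(0),np.ones(len(q))];k=np.linalg.lstsq(A,q[:,2],rcond=None)[0]
        print(c,len(q),np.percentile(q,[1,50,99],0).round(4).tolist(),"grad deg",np.degrees(k[:2]).round(1))
        print(" circle",cv2.minEnclosingCircle(q[:,:2].astype(np.float32)))
E
python3 lens.py
```

```text
time: 28.12
position: [0.4485, -0.1928, 0.1853]
eef_rot: [[0.966, 0.257, 0.005], [0.257, -0.966, -0.0], [0.005, 0.001, -1.0]]
force: [8.5, 0.1, -1.9]
width: 0.0085
grip_force: 30.0
t 28.12 pos [ 0.4485 -0.1928  0.1853] yaw 14.88 w 0.0085 F [ 8.5  0.1 -1.9] turn rad 0.014 shift now-axes [ 0.0027 -0.0022 -0.1147]
 shift after turn [ 0.0021 -0.0024 -0.1147]
side 186 [[0.4787, -0.2135, 0.1619], [0.5286, -0.1532, 0.1694], [0.5748, -0.1328, 0.174]] grad deg [ 0.6 -4.2]
 circle ((0.5283912420272827, -0.1667538434267044), 0.05089011788368225)
top 193 [[0.4783, -0.2112, 0.1635], [0.5142, -0.1515, 0.1716], [0.5663, -0.1356, 0.1746]] grad deg [ 1.8 -0.7]
 circle ((0.5258706212043762, -0.17000439763069153), 0.04802875593304634)
```

```bash
python3 -m pendant '[[[0,0,0],0,0.03],[[0,0,0],0,0.05],[[0,0,0],0,0.05],[[0,0,0],0,0.05],[[0,0,-0.02],0,0.05],[[0,0,-0.03],0,0.05],[[-0.03,0,-0.03],0,0.05],[[-0.03,0,-0.03],0,0.05],[[-0.02,0,-0.03],0,0.05],[[0,0,0],0,0.05]]'
python3 lens.py
python3 - <<'E'
from h import *
from scipy.optimize import least_squares
f=ctrl.grab_frame("side");W=cloud(f)
for d in ctrl.masks_of("side","beaker"):
    Q=W[d["pixels"]];Q=Q[~np.isnan(Q[:,0])];q=Q[(np.hypot(Q[:,0]-.518,Q[:,1]+.175)<.04)&(Q[:,2]<.09)]
    if len(q)>50:
        for lo,hi in((.02,.035),(.05,.07)):
            v=q[(q[:,2]>lo)&(q[:,2]<hi)];r=least_squares(lambda k:np.hypot(v[:,0]-k[0],v[:,1]-k[1])-.026,[.518,-.175],loss="soft_l1",f_scale=.001);print("beaker",lo,r.x)
        print("top z",np.percentile(q[:,2],99))
f=ctrl.grab_frame("top");im=f["color"];W=cloud(f)
for t in("lens_centre","lens_grip"):
  for d in ctrl.masks_of("top",t)[:2]:
    Q=W[d["pixels"]];Q=Q[(Q[:,2]>.15)];e=Q[:,:2]-[.6147,-.1507];q=Q[np.hypot(*e.T)<.145]
    if len(q): print(t,d["p"],d["box"],len(q),np.percentile(q,[2,50,98],0).round(4).tolist())
cv2.imwrite("pics/s10.png",cv2.resize(im[165:315,380:580],(800,600),interpolation=3))
E
```

```text
time: 29.05
position: [0.3696, -0.2155, 0.3299]
eef_rot: [[0.967, 0.255, 0.006], [0.255, -0.967, -0.007], [0.004, 0.008, -1.0]]
force: [1.1, -0.7, 1.4]
width: 0.0495
grip_force: 0.0
t 29.05 pos [ 0.3696 -0.2155  0.3299] yaw 14.77 w 0.0495 F [ 1.1 -0.7  1.4] turn rad 0.012 shift now-axes [ 0.0841 -0.0045  0.0302]
 shift after turn [ 0.0842 -0.0052  0.0299]
side 188 [[0.4785, -0.2117, 0.1619], [0.529, -0.1523, 0.1688], [0.5751, -0.1339, 0.1739]] grad deg [ 1.2 -4. ]
 circle ((0.5274555683135986, -0.16394400596618652), 0.05083127319812775)
top 214 [[0.478, -0.2115, 0.1645], [0.5159, -0.153, 0.1714], [0.5697, -0.1357, 0.1749]] grad deg [ 1.4 -0.9]
 circle ((0.5263328552246094, -0.16892476379871368), 0.048892535269260406)
beaker 0.02 [ 0.52261747 -0.17512279]
beaker 0.05 [ 0.52204016 -0.17365504]
top z 0.0768841107532886
beaker 0.02 [ 0.518 -0.175]
beaker 0.05 [ 0.518 -0.175]
top z 0.01791157938304848
lens_centre 0.95 [458.4, 256.6, 43.1, 68.3] 1528 [[0.4796, -0.2104, 0.1662], [0.5165, -0.1751, 0.1701], [0.5545, -0.1393, 0.1741]]
lens_grip 0.87 [458.4, 258.4, 44.1, 72.4] 1518 [[0.4796, -0.2098, 0.1661], [0.5163, -0.1747, 0.17], [0.5545, -0.1381, 0.174]]
lens_grip 0.21 [433.1, 255.1, 13.4, 28.4] 1 [[0.5247, -0.1373, 0.1622], [0.5247, -0.1373, 0.1622], [0.5247, -0.1373, 0.1622]]
```

View pics/s10.png

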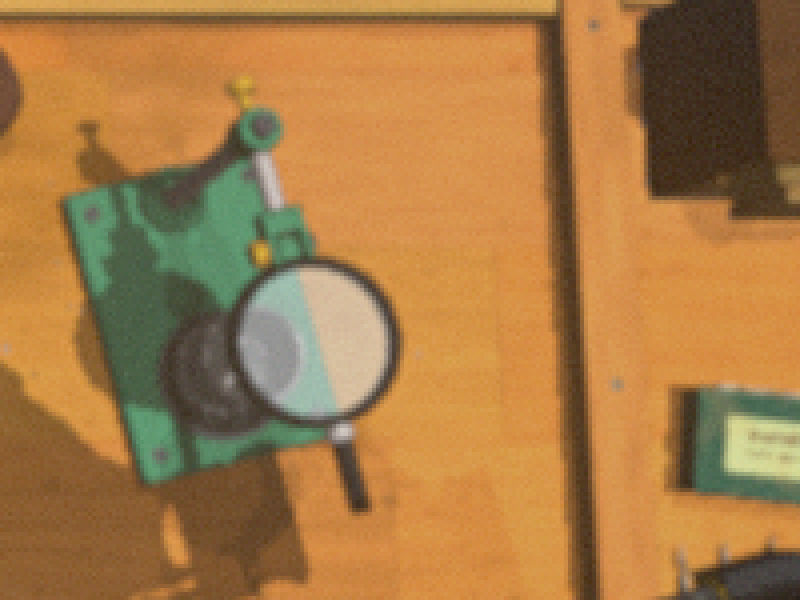

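Lens centre is at (0.517, -0.175) and level within about 2°. The beaker is mouth-up at (0.521, -0.174) with its top at 76 mm, so it is seated, and the hand is clear.

```bash
python3 -c "
from workcell import ctrl
print(ctrl.hand_in())"
```

```text
the job is handed in; nothing more can be done
None
```

The job is handed in at about 29 s of the 69 s allowed: the silver beaker stands mouth-up within about 5 mm of the stage's middle, the lens is level within about 2° and about 5 mm off the beaker's centre, and the hand is clear; the hand-in gave no verdict, and I did not re-measure the four bystanders at the end.

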